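Part two nested sample cups and put each in its size row

ROBOT

A 7-joint arm with a two-finger parallel gripper is mounted at the origin on the work surface; the furniture and walls round the work are solid. World frame = base frame: x ahead of the robot, y to its left, z up, the work surface at z = 0. Lengths are in m, angles in rad, forces in N, time in s.
With the tool pointing down it reaches from about 0.425 to 0.875 m from the base axis. Payload 4.7 kg.
Tool frame: the origin (TCP) lies where the fingers leave the gripper's body, on its centre line; the fingertips stand 70 mm ahead of it and the grasp point (between the pads) lies 51 mm ahead of it; z points along the fingers, y is the line along which they close (so a half turn about z gives the same grasp; the last joint's range is limited). The gripper opens to 87 mm and grips with 3 to 60 N. Pads are 19 mm wide; open, the fingers measure 117 mm over their backs; the gripper's body (75 mm by 190 mm) begins 51 mm behind the grasp point.
Start: joints at [1.254, 0.321, -0.07, 1.45, 0.023, 1.371, -0.057], TCP at [0.211, -0.615, 0.292] pointing down, gripper open.
Joint ranges: [-2.86, 2.86], [-0.3, 2.09], [-1.38, 1.24], [0.06, 2.45], [-1.56, 4.7], [0.09, 2.05], [-2.69, 2.69]. Speed limits (rad/s): [2.57, 2.57, 3.14, 3.14, 3.14, 3.14, 3.14].

INTERFACE

Orientations are given as a rotation vector (axis times angle).
In Python, from bench import ctrl gives the robot as it stands.
- The arm moves only by the tool play_rows, never from a script. Its argument "increments" is a list that holds one entry, the list of rows, each a list of 7 numbers: the shift along the tool's x, y, z as a fraction of full scale, then the turn, a rotation vector about the tool's x, y, z as a fraction of full scale, then the gripper command: -1 is shut, 1 is fully open, values between are in proportion. A call has 1 to 8 rows; each row is the pose to reach, as a shift and turn from the pose commanded when the call began, along the tool's axes at that moment; what a row does not reach only later rows make up. Full scale, the value 1, is 0.1 m for a shift and 90 degrees for a turn. A row lasts 1/10 s, in which the tool goes at most 50 mm and 8.59 degrees, less where a joint would pass 70% of its speed; a pose out of reach is approached as far as the arm can. A call with a number of a shift or a turn outside -1 to 1 is refused whole. A call with a gripper value outside its range is refused whole. The fingers move at their own pace and stop on an object; "squeeze" is the grip in N (left out, the last holds). Time passes only in rows, so rows that repeat a pose let the fingers close. It gives the time, the measured TCP pose, the force, the opening and the grip force at its end, in the units of the state.
- ctrl.get_state(): the state, without advancing time (a new reading comes with each control period).
- ctrl.get_image(name): name is "scene" or "side" or "wrist"; returns the picture (420x560x3 uint8, red, green, blue); there is no depth.
- ctrl.get_calibration(name): a dict with "vertical_fov" (degrees; the focal length in pixels is half the picture's height over the tangent of half this angle, whatever the lens; pixels are square), "cx", "cy" (the principal point, pixels), "R" (3x3) and "t" (3): a world point X has camera coordinates R X + t; the wrist camera has in their place "T_tool_cam" (4x4, takes a point from camera to tool coordinates, whose origin is the TCP and whose axes are the flange's). Camera axes: x right, y down, z forward; pixel columns grow to the right and rows downward; lengths in m; the calibration is good to about 2 mm. A picture is of the moment at which its call begins: read the wrist's pose just before it. get_calibration takes no time and is no camera call.
- ctrl.close_job(): hands the job in; it is judged then, once.
The state is a dict: "time": time; "joint_positions": joint angles; "qd": joint speeds; "joint_torque": joint torques, N m; "position": TCP position; "tool_rot": TCP orientation; "ft_force": force on the tool from outside, world axes, zero at the start; "torque": the same for the moment, N m; "grip_width": opening from 0.0 (shut) to 1.0 (fully open); "grip_force": force on a finger pad.
Only numpy, scipy, OpenCV 4.12 (cv2) and the standard library are available. Lean on these libraries where they do the work, as an engineer would, in place of code of your own. Each camera call takes 0.05 s, during which the arm holds its last target. There are 200 camera calls.

TASK

A tall narrow sample cup has been left standing inside a low wide one. Pull it out and stand it in the narrow row tray beside the narrow cup that is already there, then stand the empty wide cup in the wide row tray beside the other wide cup. Both must end upright on the floor of their trays; leave the two cups already in the trays and the glass beaker where they are.

Things in the scene. Friction and masses are not known exactly. Their poses are not given: they have to be found in the camera images.
- narrow_cup_grip (a point): Point on the axis of the tall narrow white plastic cup, 88 mm above its underside, 22 mm below its rim; z to the rim. Cup: 110 mm high, open, outside 46 mm across at rim, 40 at base, 50 g. It starts standing loosely inside the wide cup on its 4 mm floor, its top 44 mm clear above the wide rim: grip only there, from outside, and lift it over 75 mm to clear.
- wide_cup_centre (a point): Centre of the low wide white plastic cup that holds the narrow one at the start: on its axis, 35 mm above its underside; z to the rim. Round, open, 70 mm high, outside 62 mm across at the rim, 56 at the base, wall 3 mm, floor 4 mm, 70 g, loose on the bench.
- narrow_tray: Row tray for narrow cups: aluminium, 72 mm wide, 178 mm long, inside 64 x 170 mm, on four short feet; its floor is 20 mm above the bench, its lips rise 8 mm above the floor. Origin: middle of its underside; x across the row, y along it. A cup of its size stands at the +y (left) end, 43 mm from the middle; the rest is free. Fixed.
- wide_tray: Row tray for wide cups: the same but 88 mm wide, inside 80 x 170 mm. Origin: middle of its underside; x across the row, y along it. A cup of its size stands at the +y (left) end, 43 mm from the middle; the rest is free. Fixed.
- narrow_tray_free (a point): Middle of the free place in the narrow tray, on its floor, 85 mm from the axis of the cup standing there; x across the row, y along it.
- wide_tray_free (a point): Middle of the free place in the wide tray, on its floor, 85 mm from the axis of the cup standing there; x across the row, y along it.
- narrow_neighbour: A second narrow cup of the same make and size, standing empty in the narrow tray; leave it. Origin: middle of its underside.
- wide_neighbour: A second wide cup of the same make and size, standing empty in the wide tray; leave it. Origin: middle of its underside.
- beaker: Clear glass beaker, 56 mm in diameter and 70 mm high, standing empty on the bench on the robot's side of the trays; leave it. Origin: middle of its underside.
There are look-alikes about, which are no part of the job. Leave any red or turquoise look-alike of the part that bears wide_cup_centre alone.

How it is judged:
At the end, for the whole second after the job is handed in: Narrow cup on the floor of the narrow tray and wide cup on the floor of the wide tray, each between the lips (axis within 18 mm of the row's middle line and 75 mm of the tray's middle along it, height within 6 mm of standing on the floor), upright within 0.1 rad, and at rest (x of narrow_cup_grip in the frame of narrow_tray between -0.018 and 0.018 m and y of narrow_cup_grip in the frame of narrow_tray between -0.075 and 0.075 m and z of narrow_cup_grip in the frame of narrow_tray between 0.102 and 0.114 m and angle between each of narrow_cup_grip, wide_cup_centre's own z axis and vertical below 0.1 rad and linear speed of each of narrow_cup, wide_cup below 0.02 m/s and x of wide_cup_centre in the frame of wide_tray between -0.018 and 0.018 m and y of wide_cup_centre in the frame of wide_tray between -0.075 and 0.075 m and z of wide_cup_centre in the frame of wide_tray between 0.049 and 0.061 m); the robot touches nothing.
It fails at once if the narrow cup that already stands in the narrow tray is shifted by more than 20 mm or tipped over (distance of narrow_neighbour from where it was at the start of the episode above 0.02 m or angle between narrow_neighbour's own z axis and vertical above 0.35 rad).
It fails at once if the wide cup that already stands in the wide tray is shifted by more than 20 mm or tipped over (distance of wide_neighbour from where it was at the start of the episode above 0.02 m or angle between wide_neighbour's own z axis and vertical above 0.35 rad).
It fails at once if the glass beaker is shifted by more than 20 mm or tipped over (distance of beaker from where it was at the start of the episode above 0.02 m or angle between beaker's own z axis and vertical above 0.35 rad).
It also fails if it takes over 61 s, if anything falls off the work surface, if the arm or the gripper's body presses on something with over 40 N, if the wrist force passes 120 N, or if a joint passes its speed limit or range.

## Working session

There is one attempt and no reset: what is moved stays moved. The work goes in short steps, Python scripts to look and compute and a tool call to move; the robot and the scene stay as the last step left them, time stands still between calls to the robot, and variables do not carry over. Pictures are saved under pics/ and viewed, at most 10 in all, crops included, and the job is handed in when it is done.

Besides the shell and the picture viewer there is one more tool, called after ">>>" by a JSON object that holds its "api" and its "payload", one argument or row to a line. play_rows: Moves the arm, as the interface text tells. Shift numbers are shares of 0.1 m and turn numbers shares of 90 degrees, none past 1 either way. Its arguments: {"type":"object","properties":{"increments":{"type":"array"},"squeeze":{"type":"number"}},"required":["increments"]}

```bash
mkdir -p pics; ls; python3 - <<'E'
from bench import ctrl
import cv2,numpy as np
s=ctrl.get_state();print({k:np.round(v,3).tolist() for k,v in s.items()})
for n in("scene","side"):
    cv2.imwrite(f"pics/{n}0.png",ctrl.get_image(n)[:,:,::-1])
    c=ctrl.get_calibration(n);print(n,c)
print(ctrl.get_calibration("wrist"))
E
```

```text
pics
{'time': 0.0, 'joint_positions': [1.254, 0.322, -0.07, 1.452, 0.023, 1.371, -0.057], 'qd': [0.001, -0.001, -0.001, 0.0, 0.0, -0.0, -0.001], 'joint_torque': [-0.001, -49.128, -0.405, -31.253, -0.064, 0.044, 0.0], 'position': [0.211, -0.614, 0.291], 'tool_rot': [-3.097, -0.517, 0.001], 'ft_force': [0.041, -0.504, 0.051], 'torque': [-0.013, 0.014, 0.046], 'grip_force': 0.0, 'grip_width': 0.999}
scene {'vertical_fov': 53.32093018021746, 'cx': 275.7140356729345, 'cy': 208.31253254734438, 'R': array([[-0.62953434,  0.77676642, -0.01790097],
       [ 0.49161913,  0.38038282, -0.78333872],
       [-0.60166199, -0.50193908, -0.62133728]]), 't': array([ 0.51592012, -0.02227406,  0.99746612])}
side {'vertical_fov': 50.28302614184433, 'cx': 278.96525013487485, 'cy': 212.43348578216452, 'R': array([[-0.92433407,  0.38148942, -0.00850548],
       [ 0.27651453,  0.65429072, -0.70387738],
       [-0.26295672, -0.65296974, -0.71027057]]), 't': array([0.48532894, 0.12730379, 0.95532508])}
{'vertical_fov': 60.393660615513475, 'cx': 279.4586445971911, 'cy': 207.36829213694696, 'T_tool_cam': array([[ 3.57455978e-04, -9.58858360e-01, -2.83884692e-01,
         7.89000321e-02],
       [ 9.99999736e-01,  5.22500611e-04, -5.05656692e-04,
        -1.00193209e-04],
       [ 6.33183072e-04, -2.83884437e-01,  9.58858293e-01,
        -9.17364869e-02],
       [ 0.00000000e+00,  0.00000000e+00,  0.00000000e+00,
         1.00000000e+00]])}
```

View pics/scene0.png

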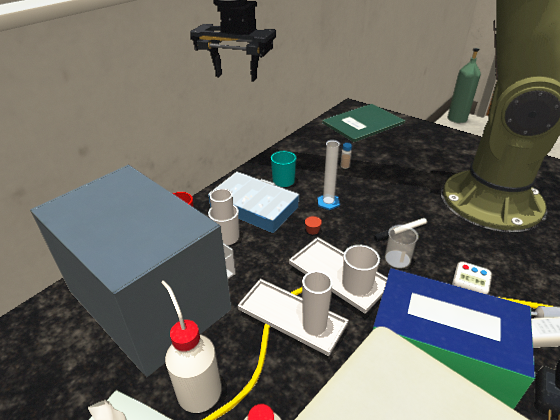

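View pics/side0.png

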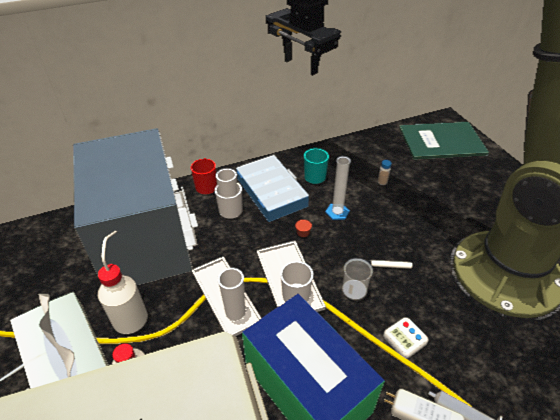

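The scene view shows the nested pair at about (222,217), and the side view shows it at (228,193). Look-alikes:
- Red cup: side (204,177), scene (181,198)
- Turquoise cup: side (316,165), scene (284,168)
- Wide neighbour in its tray: scene (360,270), side (297,280)
- Narrow neighbour: scene (317,303), side (232,293)
- Glass beaker: scene (400,247), side (357,278)

I choose the white pair with one cup inside the other, and will check it in a close crop.

```bash
python3 - <<'E'
import cv2,numpy as np
a=cv2.imread("pics/scene0.png");b=cv2.imread("pics/side0.png")
def crop(im,x,y,w,h,W,H):
    o=cv2.resize(im[y:y+h,x:x+w],(W,H),interpolation=cv2.INTER_CUBIC)
    s=W/w
    for u in range((x//20+1)*20,x+w,20):
        cv2.line(o,(int((u-x)*s),0),(int((u-x)*s),6),(0,255,255),1);cv2.putText(o,str(u),(int((u-x)*s)-10,16),0,.35,(0,255,255))
    for v in range((y//20+1)*20,y+h,20):
        cv2.line(o,(0,int((v-y)*s)),(6,int((v-y)*s)),(0,255,255),1);cv2.putText(o,str(v),(8,int((v-y)*s)+4),0,.35,(0,255,255))
    return o
top=np.hstack([crop(a,160,170,100,75,400,300),crop(b,180,155,100,75,400,300)])
bot=np.hstack([crop(a,230,225,180,135,400,300),crop(b,185,225,160,120,400,300)])
cv2.imwrite("pics/c1.png",np.vstack([top,bot]))
E
```

```text
(no output)
```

View pics/c1.png

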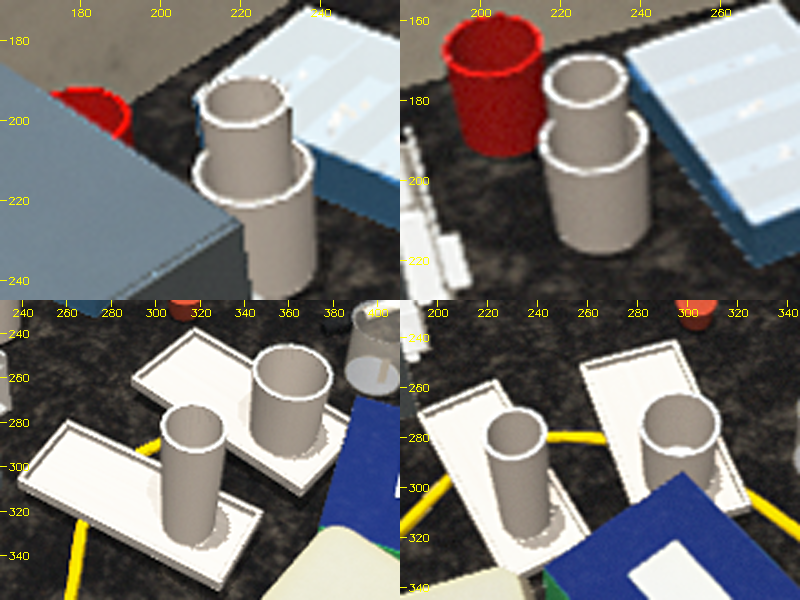

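Close crop: the pair is white in white, narrow rim centre at scene (221.3,195.5) and side (226.5,175.3). Tray corners and neighbour rims are clear. Triangulating now.

```bash
cat > h.py <<'E'
from bench import ctrl
import numpy as np
from scipy.optimize import least_squares
from scipy.spatial.transform import Rotation as Ro
C={n:ctrl.get_calibration(n) for n in("scene","side")}
def cam(n,s=None):
    if n=="wrist":
        c=ctrl.get_calibration(n);T=np.eye(4);T[:3,:3]=Ro.from_rotvec(s["tool_rot"]).as_matrix();T[:3,3]=s["position"]
        M=np.linalg.inv(T@c["T_tool_cam"]);c["R"]=M[:3,:3];c["t"]=M[:3,3];return c
    return C[n]
def proj(c,X):
    p=c["R"]@X+c["t"];f=210/np.tan(np.radians(c["vertical_fov"]/2))
    return np.array([c["cx"]+f*p[0]/p[2],c["cy"]+f*p[1]/p[2]])
def tri(obs):
    r=least_squares(lambda X:np.concatenate([proj(c,X)-p for c,p in obs]),[.3,-.3,.1]);return r.x,np.abs(r.fun).max()
def onz(c,p,z):
    return least_squares(lambda q:proj(c,np.array([q[0],q[1],z]))-p,[.3,-.3]).x
E
python3 - <<'E'
from h import *
P=dict(nest=((221.3,195.5),(226.5,175.3),.114),wrim=((223.2,212.5),(228.5,191.5),.07),nn=((316.9,283),(232.2,278.2),.13),wn=((361.9,257.4),(297.4,275),.09),
nA=((260.6,279.5),(223.4,257.4),.028),nB=((238.1,307.8),(192.2,270.2),.028),nC=((348.3,320.4),(261.8,321),.028),nD=((329,355.5),(233,335),.02),
wA=((319.1,237.6),(295.4,241.8),.028),wB=((289.4,261),(257.8,251.8),.028),wD=((366.4,312.8),(325,308.2),.028),
beaker=((402,233),(358,265),.07),cabinet=((221,225),(158,131),.15),teal=((284,156),(316,153),.07),cyl=((332,144),(343,160),.12),rackTopC=((299,205),(307,205),.03),rackTopL=((213,186),(238,167),.03))
for k,(a,b,z) in P.items():
    X,r=tri([(C["scene"],a),(C["side"],b)])
    print(k,np.round(X,3),round(r,1),'onz',np.round(onz(C["scene"],a,z),3),np.round(onz(C["side"],b,z),3))
E
```

```text
nest [ 0.484 -0.411  0.108] 0.1 onz [ 0.489 -0.406] [ 0.485 -0.405]
wrim [ 0.484 -0.411  0.062] 1.0 onz [ 0.489 -0.406] [ 0.486 -0.399]
nn [ 0.564 -0.123  0.119] 0.5 onz [ 0.572 -0.117] [ 0.565 -0.116]
wn [ 0.441 -0.11   0.084] 0.4 onz [ 0.446 -0.108] [ 0.443 -0.105]
nA [ 0.549 -0.255  0.022] 0.1 onz [ 0.553 -0.252] [ 0.55 -0.25]
nB [ 0.62  -0.247  0.019] 1.1 onz [ 0.626 -0.24 ] [ 0.62  -0.243]
nC [ 0.528 -0.078  0.023] 0.4 onz [ 0.531 -0.077] [ 0.529 -0.075]
nD [ 0.588 -0.078  0.001] 2.8 onz [ 0.601 -0.069] [ 0.588 -0.072]
wA [ 0.39  -0.232  0.026] 0.0 onz [ 0.391 -0.231] [ 0.39  -0.231]
wB [ 0.474 -0.245  0.017] 0.1 onz [ 0.482 -0.239] [ 0.477 -0.236]
wD [ 0.36  -0.125 -0.138] 8.6 onz [ 0.498 -0.061] [ 0.406 -0.054]
beaker [ 0.318 -0.092  0.069] 1.5 onz [ 0.322 -0.089] [ 0.317 -0.094]
cabinet [ 0.625 -0.283  0.257] 44.5 onz [ 0.581 -0.309] [ 0.597 -0.584]
teal [ 0.24  -0.442  0.074] 0.8 onz [ 0.237 -0.444] [ 0.237 -0.45 ]
cyl [ 0.246 -0.304  0.157] 0.3 onz [ 0.192 -0.337] [ 0.221 -0.345]
rackTopC [ 0.309 -0.343  0.009] 0.0 onz [ 0.331 -0.327] [ 0.319 -0.324]
rackTopL [ 0.433 -0.491  0.064] 2.3 onz [ 0.398 -0.535] [ 0.424 -0.522]
```

```bash
python3 - <<'E'
from h import *
for k,a,b in [("cabR",(221,225),(172,200)),("cabBack",(128,167),(158,131)),("cabF",(119,300),(78,215)),("cabBot",(232,305),(190,272)),("red",(181,192),(205,163)),("cyltop",(332,144),(343,160)),("bluebox",(388,275),(312,296)),("handle",(232,275),(194,240)),("rackFrontR",(299,205),(307,198)),("rackL",(213,186),(238,167)),("rackbottomcorner",(217,205),(268,205))]:
    X,r=tri([(C["scene"],a),(C["side"],b)]);print(k,X.round(3),round(r,1))
s=ctrl.get_state();print(Ro.from_rotvec(s["tool_rot"]).as_matrix().round(3))
E
```

```text
cabR [ 0.625 -0.259  0.211] 2.8
cabBack [ 0.601 -0.529  0.189] 0.9
cabF [ 0.792 -0.289  0.188] 11.5
cabBot [ 0.623 -0.257  0.014] 2.4
red [ 0.511 -0.506  0.088] 1.5
cyltop [ 0.246 -0.304  0.157] 0.3
bluebox [ 0.432 -0.062  0.067] 1.5
handle [ 0.601 -0.276  0.071] 2.8
rackFrontR [ 0.305 -0.351  0.012] 3.6
rackL [ 0.433 -0.491  0.064] 2.3
rackbottomcorner [ 0.319 -0.605 -0.158] 15.1
[[ 0.946  0.325 -0.001]
 [ 0.325 -0.946  0.002]
 [-0.    -0.002 -1.   ]]
```

>>> {"api": "play_rows", "payload": {
  "increments": [
    [[0.4,-0.13,0,0,0,0,0.6],[0.82,-0.27,0,0,0,0,0.6],[0.82,-0.27,0,0,0,0,0.6]]
  ]
}}

```text
time: 0.4
position: [0.2876, -0.5574, 0.292]
tool_rot: [-3.093, -0.534, -0.008]
ft_force: [1.2, -0.4, 0.1]
grip_width: 0.835
grip_force: 0.0
```

>>> {"api": "play_rows", "payload": {
  "increments": [
    [[0.4,-0.13,0,0,0,0,0.6],[0.82,-0.27,0,0,0,0,0.6],[0.82,-0.27,0,0,0,0,0.6]]
  ]
}}

```text
time: 0.7
position: [0.3559, -0.5046, 0.292]
tool_rot: [-3.093, -0.535, -0.007]
ft_force: [0.7, 0.5, 0.8]
grip_width: 0.804
grip_force: 0.0
```

>>> {"api": "play_rows", "payload": {
  "increments": [
    [[0.4,-0.13,0,0,0,0,0.6],[0.82,-0.27,0,0,0,0,0.6],[0.82,-0.27,0,0,0,0,0.6]]
  ]
}}

```text
time: 1.0
position: [0.4241, -0.4519, 0.292]
tool_rot: [-3.092, -0.535, -0.007]
ft_force: [1.1, 1.2, 0.5]
grip_width: 0.803
grip_force: 0.0
```

>>> {"api": "play_rows", "payload": {
  "increments": [
    [[0.4,-0.13,0,0,0,0,0.6],[0.82,-0.27,0,0,0,0,0.6],[0.82,-0.27,0,0,0,0,0.6]]
  ]
}}

```text
time: 1.3
position: [0.4923, -0.3992, 0.2919]
tool_rot: [-3.092, -0.535, -0.007]
ft_force: [0.3, 0.8, 0.4]
grip_width: 0.799
grip_force: 0.0
```

>>> {"api": "play_rows", "payload": {
  "increments": [
    [[0,0,0,0,0,0.09,0.6],[0,0,0,0,0,0.18,0.6],[0,0,0,0,0,0.27,0.6],[0,0,0,0,0,0.36,0.6],[0,0,0,0,0,0.45,0.6],[0,0,0,0,0,0.54,0.6],[0,0,0,0,0,0.6,0.6],[0,0,0,0,0,0.6,0.6]]
  ]
}}

```text
time: 2.1
position: [0.4859, -0.4062, 0.2918]
tool_rot: [-2.996, 0.945, 0.001]
ft_force: [0.5, -0.4, -0.1]
grip_width: 0.8
grip_force: 0.0
```

```bash
python3 - <<'E'
from h import *
import cv2
s=ctrl.get_state();im=ctrl.get_image("wrist");cv2.imwrite("pics/w1.png",im[:,:,::-1])
np.save("s1.npy",np.r_[s["position"],s["tool_rot"]])
print(s["time"],s["position"],Ro.from_rotvec(s["tool_rot"]).as_matrix().round(3),np.round(s["joint_positions"],2))
c=cam("wrist",s)
for z in(.114,.07):print(proj(c,np.array([.486,-.406,z])))
E
```

```text
2.1 [ 0.48592893 -0.4061594   0.2917976 ] [[ 0.819 -0.574 -0.001]
 [-0.574 -0.819  0.   ]
 [-0.001  0.    -1.   ]] [ 0.77  0.29 -0.14  1.49  0.04  1.36 -1.56]
[280.31315828 205.37261879]
[280.21207256 191.60795652]
```

View pics/w1.png

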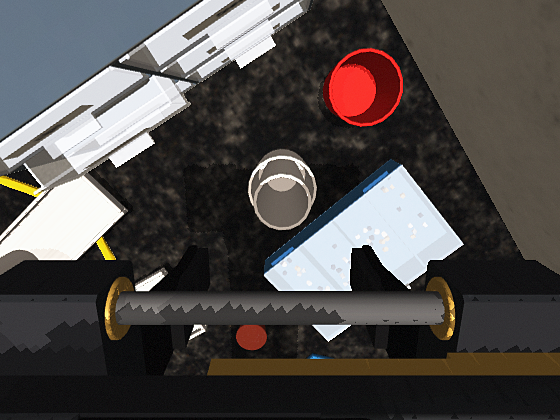

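The wrist view shows the narrow rim centred at (281,202) inside the wide cup, against (280,205) predicted. That is about 2 mm further along tool x. The path between the fingers is clear, so I descend.

>>> {"api": "play_rows", "payload": {
  "increments": [
    [[0.02,0,0.35,0,0,0,0.6],[0.02,0,0.7,0,0,0,0.6],[0.02,0,0.7,0,0,0,0.6]]
  ]
}}

```text
time: 2.45
position: [0.4853, -0.4055, 0.2166]
tool_rot: [-2.993, 0.941, 0.015]
ft_force: [-0.6, -0.2, -1.4]
grip_width: 0.805
grip_force: 0.0
```

>>> {"api": "play_rows", "payload": {
  "increments": [
    [[0,0,0.2,0,0,0,0.6],[0,0,0.4,0,0,0,0.6],[0,0,0.6,0,0,0,0.6],[0,0,0.77,0,0,0,0.6],[0,0,0.77,0,0,0,0.6],[0,0,0.77,0,0,0,0.6]]
  ]
}}

```text
time: 3.05
position: [0.4884, -0.4077, 0.1467]
tool_rot: [2.996, -0.945, 0.002]
ft_force: [-0.1, -0.7, 0.8]
grip_width: 0.806
grip_force: 0.0
```

>>> {"api": "play_rows", "payload": {
  "increments": [
    [[0,0,0,0,0,0,0],[0,0,0,0,0,0,-0.2],[0,0,0,0,0,0,-1],[0,0,0,0,0,0,-1],[0,0,0,0,0,0,-1],[0,0,0,0,0,0,-1],[0,0,0,0,0,0,-1],[0,0,0,0,0,0,-1]]
  ],
  "squeeze": 8
}}

```text
time: 3.85
position: [0.488, -0.4077, 0.1458]
tool_rot: [2.995, -0.946, 0.001]
ft_force: [-0.5, -1.1, 3.5]
grip_width: 0.528
grip_force: 8.3
```

>>> {"api": "play_rows", "payload": {
  "increments": [
    [[0,0,-0.15,0,0,0,-1],[0,0,-0.3,0,0,0,-1],[0,0,-0.5,0,0,0,-1],[0,0,-0.7,0,0,0,-1],[0,0,-0.9,0,0,0,-1],[0,0,-0.9,0,0,0,-1]]
  ],
  "squeeze": 12
}}

```text
time: 4.45
position: [0.4896, -0.408, 0.2398]
tool_rot: [2.994, -0.945, 0.011]
ft_force: [0.3, -0.7, -0.0]
grip_width: 0.521
grip_force: 12.1
```

>>> {"api": "play_rows", "payload": {
  "increments": [
    [[0,0,-0.2,0,0,0,-1],[0,0,-0.4,0,0,0,-1],[0,0,-0.6,0,0,0,-1],[0,0,-0.75,0,0,0,-1],[0,0,-0.75,0,0,0,-1]]
  ]
}}

```text
time: 4.95
position: [0.4886, -0.4076, 0.3125]
tool_rot: [2.995, -0.945, 0.006]
ft_force: [-0.3, -0.4, -0.2]
grip_width: 0.522
grip_force: 12.1
```

```bash
python3 - <<'E'
from h import *
import cv2
s=ctrl.get_state();a=ctrl.get_image("side");b=ctrl.get_image("scene")
cv2.imwrite("pics/l1.png",np.hstack([a[60:340,120:380],b[80:360,180:440]])[:,:,::-1])
print(s["position"],s["grip_width"],s["grip_force"])
R=Ro.from_rotvec(s["tool_rot"]).as_matrix();print(R.round(3))
print(R.T@(np.array([.581,-.200,s["position"][2]])-s["position"]))
E
```

```text
[ 0.48864466 -0.40758917  0.31246704] 0.522370767829832 12.111709732793088
[[ 0.819 -0.574  0.003]
 [-0.574 -0.819 -0.002]
 [ 0.004  0.    -1.   ]]
[-4.35522819e-02 -2.22993105e-01 -2.10144941e-04]
```

View pics/l1.png

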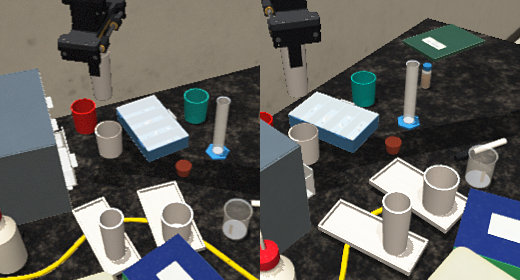

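The narrow cup is out and held upright. The wide cup still stands at about side (229,200). Moving to the narrow tray.

>>> {"api": "play_rows", "payload": {
  "increments": [
    [[-0.05,-0.25,0,0,0,0,-1],[-0.1,-0.5,0,0,0,0,-1],[-0.14,-0.74,0,0,0,0,-1]]
  ]
}}

```text
time: 5.35
position: [0.5186, -0.3374, 0.3083]
tool_rot: [-2.995, 0.946, 0.005]
ft_force: [0.6, -0.2, -0.1]
grip_width: 0.523
grip_force: 12.1
```

>>> {"api": "play_rows", "payload": {
  "increments": [
    [[-0.07,-0.37,0,0,0,0,-1],[-0.14,-0.74,0,0,0,0,-1],[-0.14,-0.74,0,0,0,0,-1]]
  ]
}}

```text
time: 5.65
position: [0.5526, -0.2622, 0.3086]
tool_rot: [-2.996, 0.929, 0.003]
ft_force: [-0.1, 0.4, -0.2]
grip_width: 0.52
grip_force: 12.1
```

>>> {"api": "play_rows", "payload": {
  "increments": [
    [[-0.05,-0.3,0,0,0,0,-1],[-0.1,-0.55,0,0,0,0,-1],[-0.15,-0.75,0,0,0,0,-1],[-0.15,-0.75,0,0,0,0,-1],[-0.15,-0.75,0,0,0,0,-1]]
  ]
}}

```text
time: 6.15
position: [0.5802, -0.2003, 0.309]
tool_rot: [2.995, -0.945, -0.003]
ft_force: [0.1, -0.9, -0.4]
grip_width: 0.518
grip_force: 12.1
```

>>> {"api": "play_rows", "payload": {
  "increments": [
    [[0,0,0.2,0,0,0,-1],[0,0,0.4,0,0,0,-1],[0,0,0.6,0,0,0,-1],[0,0,0.8,0,0,0,-1],[0,0,0.9,0,0,0,-1],[0,0,0.9,0,0,0,-1],[0,0,0.9,0,0,0,-1]]
  ]
}}

```text
time: 6.85
position: [0.5807, -0.2009, 0.2208]
tool_rot: [2.995, -0.947, 0.001]
ft_force: [-0.4, -0.6, -0.5]
grip_width: 0.517
grip_force: 12.1
```

```bash
python3 - <<'E'
from h import *
import cv2
s=ctrl.get_state();a=ctrl.get_image("side");b=ctrl.get_image("scene");w=ctrl.get_image("wrist")
o=np.hstack([a[180:360,150:350],b[200:380,220:420]])
o=cv2.resize(o,(800,360),interpolation=cv2.INTER_CUBIC)
o=np.vstack([o,np.hstack([cv2.resize(w,(320,240)),np.zeros((240,480,3),np.uint8)])])
cv2.imwrite("pics/l2.png",o[:,:,::-1])
R=Ro.from_rotvec(s["tool_rot"]).as_matrix()
print(s["position"],R[2],s["grip_width"])
print(R.T@(np.array([.581,-.200,.162])-s["position"]))
E
```

```text
[ 0.58072649 -0.20091277  0.22076352] [ 6.83140028e-04  2.00664378e-04 -9.99999747e-01] 0.5173147904101708
[-0.0003414  -0.00091578  0.05876312]
```

View pics/l2.png

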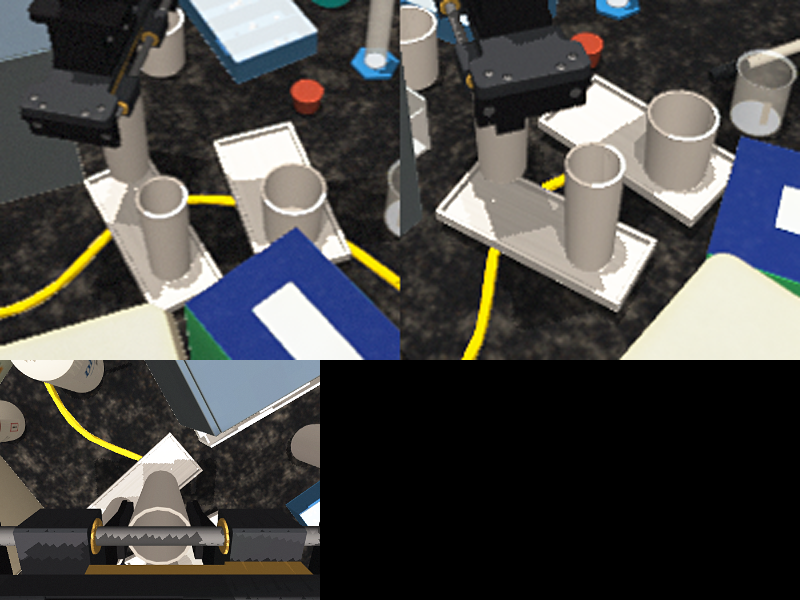

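The cup hangs over the free end of the narrow tray, scene base at about (470,288), between the lips and clear of the neighbour and cabinet. Lowering.

>>> {"api": "play_rows", "payload": {
  "increments": [
    [[0,0,0.2,0,0,0,-1],[0,0,0.4,0,0,0,-1],[0,0,0.5,0,0,0,-1],[0,0,0.53,0,0,0,-1],[0,0,0.56,0,0,0,-1],[0,0,0.57,0,0,0,-1],[0,0,0.58,0,0,0,-1],[0,0,0.58,0,0,0,-1]]
  ]
}}

```text
time: 7.8
position: [0.581, -0.2001, 0.1628]
tool_rot: [2.996, -0.946, 0.001]
ft_force: [-0.1, -0.7, -0.7]
grip_width: 0.524
grip_force: 12.1
```

>>> {"api": "play_rows", "payload": {
  "increments": [
    [[0,0,0.005,0,0,0,-1],[0,0,0.01,0,0,0,-1],[0,0,0.015,0,0,0,-1],[0,0,0.02,0,0,0,-1],[0,0,0.02,0,0,0,-1]]
  ]
}}

```text
time: 8.3
position: [0.5813, -0.2004, 0.1617]
tool_rot: [2.995, -0.946, 0.003]
ft_force: [-2.9, -0.3, 5.9]
grip_width: 0.521
grip_force: 12.3
```

Contact at the expected height. Releasing and retreating upward.

>>> {"api": "play_rows", "payload": {
  "increments": [
    [[0,0,0,0,0,0,0.15],[0,0,0,0,0,0,0.3],[0,0,0,0,0,0,0.5],[0,0,0,0,0,0,0.5],[0,0,0,0,0,0,0.5],[0,0,0,0,0,0,0.5]]
  ]
}}

```text
time: 8.9
position: [0.5807, -0.1999, 0.1601]
tool_rot: [-2.996, 0.946, 0.0]
ft_force: [-0.0, -0.3, -0.3]
grip_width: 0.746
grip_force: 0.0
```

>>> {"api": "play_rows", "payload": {
  "increments": [
    [[0,0,-0.1,0,0,0,0.5],[0,0,-0.3,0,0,0,0.5],[0,0,-0.6,0,0,0,0.5],[0,0,-0.9,0,0,0,0.5],[0,0,-0.9,0,0,0,0.5]]
  ]
}}

```text
time: 9.4
position: [0.5832, -0.2005, 0.2564]
tool_rot: [2.995, -0.946, 0.015]
ft_force: [0.6, -0.1, 0.2]
grip_width: 0.751
grip_force: 0.0
```

>>> {"api": "play_rows", "payload": {
  "increments": [
    [[0,0,-0.2,0,0,0,0.8],[0,0,-0.4,0,0,0,1],[0,0,-0.4,0,0,0,1]]
  ]
}}

```text
time: 9.7
position: [0.582, -0.2002, 0.2936]
tool_rot: [2.996, -0.946, 0.009]
ft_force: [0.8, 0.1, 0.9]
grip_width: 0.934
grip_force: 0.0
```

>>> {"api": "play_rows", "payload": {
  "increments": [
    [[0.07,0.37,0,0,0,0,1],[0.14,0.74,0,0,0,0,1],[0.14,0.74,0,0,0,0,1]]
  ]
}}

```text
time: 10.0
position: [0.546, -0.2756, 0.2891]
tool_rot: [2.987, -0.959, -0.003]
ft_force: [-0.3, -0.5, -0.5]
grip_width: 0.998
grip_force: 0.0
```

>>> {"api": "play_rows", "payload": {
  "increments": [
    [[0.07,0.37,0,0,0,0,1],[0.14,0.74,0,0,0,0,1],[0.14,0.74,0,0,0,0,1]]
  ]
}}

```text
time: 10.3
position: [0.5146, -0.3438, 0.2891]
tool_rot: [2.987, -0.959, -0.004]
ft_force: [-1.1, -1.1, -0.4]
grip_width: 1.003
grip_force: 0.0
```

>>> {"api": "play_rows", "payload": {
  "increments": [
    [[0.07,0.37,0,0,0,0,1],[0.15,0.75,0,0,0,0,1],[0.15,0.75,0,0,0,0,1],[0.15,0.75,0,0,0,0,1],[0.15,0.75,0,0,0,0,1]]
  ]
}}

```text
time: 10.8
position: [0.4888, -0.4056, 0.2897]
tool_rot: [-2.995, 0.943, 0.001]
ft_force: [-0.1, 0.8, -0.4]
grip_width: 0.998
grip_force: 0.0
```

```bash
python3 - <<'E'
from h import *
import cv2
s=ctrl.get_state();a=ctrl.get_image("side");w=ctrl.get_image("wrist")
o=np.hstack([cv2.resize(a[120:360,100:420],(400,300)),cv2.resize(w,(400,300))])
o=cv2.resize(w,(560,420));o=np.hstack([o,np.vstack([a[150:350,180:420],np.zeros((220,240,3),np.uint8)])])
cv2.imwrite("pics/l3.png",o[:,:,::-1])
print(s["time"],s["position"],Ro.from_rotvec(s["tool_rot"]).as_matrix().round(3),s["grip_width"])
c=cam("wrist",s);print(proj(c,np.array([.487,-.407,.07])),proj(c,np.array([.487,-.407,.004])))
E
```

```text
10.8 [ 0.48876229 -0.40557675  0.28970012] [[ 0.82  -0.573  0.   ]
 [-0.573 -0.82   0.002]
 [-0.001 -0.001 -1.   ]] 0.9979018875861573
[283.20454268 192.83316233] [282.68919987 177.54998754]
```

View pics/l3.png

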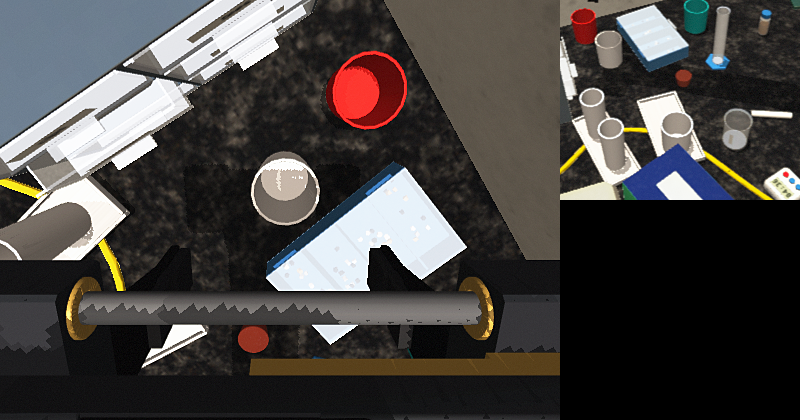

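The narrow cup stands upright in its tray, side-crop (592,105). The empty wide cup's rim is at wrist (285.5,189), so it sits about +2.5 mm in tool x and +4 mm in tool y. I turn about 13° so the finger clears the blue rack and the red cup, then descend.

>>> {"api": "play_rows", "payload": {
  "increments": [
    [[0.025,0.042,0,0,0,-0.08,1],[0.025,0.042,0,0,0,-0.15,1],[0.025,0.042,0.3,0,0,-0.15,1],[0.025,0.042,0.6,0,0,-0.15,1],[0.025,0.042,0.6,0,0,-0.15,1],[0.025,0.042,0.6,0,0,-0.15,1]]
  ]
}}

```text
time: 11.5
position: [0.488, -0.4112, 0.2305]
tool_rot: [-3.086, 0.585, 0.001]
ft_force: [-0.7, -0.2, -0.8]
grip_width: 1.002
grip_force: 0.0
```

```bash
python3 - <<'E'
from h import *
import cv2
s=ctrl.get_state();w=ctrl.get_image("wrist")
cv2.imwrite("pics/l4.png",w[:,:,::-1])
print(s["position"],Ro.from_rotvec(s["tool_rot"]).as_matrix().round(3))
c=cam("wrist",s);p=np.array(s["position"]);print(proj(c,np.r_[p[:2],.07]),proj(c,np.r_[p[:2],.004]))
E
```

```text
[ 0.48801954 -0.41124099  0.23045251] [[ 0.931 -0.366 -0.   ]
 [-0.366 -0.931  0.001]
 [-0.001 -0.    -1.   ]]
[280.58128462 212.28000265] [280.42785445 190.6097326 ]
```

View pics/l4.png

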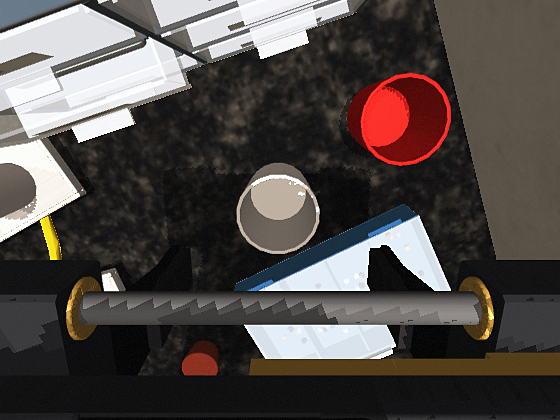

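The cup rim is centred at (278.5,214) against a tool axis of (280.6,212.3), which is 1.5 mm off. The rack edge clears the finger by more than 15 mm, so I continue down.

>>> {"api": "play_rows", "payload": {
  "increments": [
    [[-0.01,-0.015,0.2,0,0,0,1],[-0.01,-0.015,0.4,0,0,0,1],[-0.01,-0.015,0.6,0,0,0,1],[-0.01,-0.015,0.6,0,0,0,1]]
  ]
}}

```text
time: 11.95
position: [0.4868, -0.4097, 0.1694]
tool_rot: [-3.085, 0.586, 0.003]
ft_force: [-0.1, 0.8, 0.2]
grip_width: 1.001
grip_force: 0.0
```

>>> {"api": "play_rows", "payload": {
  "increments": [
    [[0,0,0.15,0,0,0,1],[0,0,0.3,0,0,0,1],[0,0,0.45,0,0,0,1],[0,0,0.6,0,0,0,1],[0,0,0.62,0,0,0,1],[0,0,0.62,0,0,0,1]]
  ]
}}

```text
time: 12.55
position: [0.4868, -0.4101, 0.1073]
tool_rot: [-3.085, 0.587, 0.002]
ft_force: [0.7, -0.0, 0.7]
grip_width: 0.996
grip_force: 0.0
```

>>> {"api": "play_rows", "payload": {
  "increments": [
    [[0,0,0,0,0,0,0.7],[0,0,0,0,0,0,0.5],[0,0,0,0,0,0,0],[0,0,0,0,0,0,-1],[0,0,0,0,0,0,-1],[0,0,0,0,0,0,-1],[0,0,0,0,0,0,-1],[0,0,0,0,0,0,-1]]
  ],
  "squeeze": 10
}}

```text
time: 13.35
position: [0.4874, -0.4105, 0.1087]
tool_rot: [3.086, -0.587, 0.001]
ft_force: [0.3, -0.2, 3.0]
grip_width: 0.698
grip_force: 9.9
```

>>> {"api": "play_rows", "payload": {
  "increments": [
    [[0,0,-0.1,0,0,0,-1],[0,0,-0.25,0,0,0,-1],[0,0,-0.4,0,0,0,-1],[0,0,-0.55,0,0,0,-1],[0,0,-0.7,0,0,0,-1],[0,0,-0.7,0,0,0,-1]]
  ],
  "squeeze": 14
}}

```text
time: 13.95
position: [0.4885, -0.4114, 0.1819]
tool_rot: [3.083, -0.587, 0.008]
ft_force: [0.2, -0.1, -0.5]
grip_width: 0.695
grip_force: 14.0
```

>>> {"api": "play_rows", "payload": {
  "increments": [
    [[0,0,-0.2,0,0,0,-1],[0,0,-0.4,0,0,0,-1],[0,0,-0.6,0,0,0,-1],[0,0,-0.8,0,0,0,-1],[0,0,-0.8,0,0,0,-1]]
  ]
}}

```text
time: 14.45
position: [0.4882, -0.4112, 0.2612]
tool_rot: [3.084, -0.587, 0.007]
ft_force: [0.8, 0.0, -0.8]
grip_width: 0.697
grip_force: 14.0
```

>>> {"api": "play_rows", "payload": {
  "increments": [
    [[0,0,0,0,0,-0.09,-1],[0,0,0,0,0,-0.18,-1],[0,0,0,0,0,-0.27,-1],[0,0,0,0,0,-0.36,-1],[0,0,0,0,0,-0.45,-1],[0,0,0,0,0,-0.54,-1],[0,0,0,0,0,-0.6,-1],[0,0,0,0,0,-0.6,-1]]
  ]
}}

```text
time: 15.25
position: [0.4866, -0.41, 0.2565]
tool_rot: [-3.014, -0.878, 0.002]
ft_force: [0.2, 0.5, -0.3]
grip_width: 0.701
grip_force: 14.0
```

>>> {"api": "play_rows", "payload": {
  "increments": [
    [[0,0,0,0,0,-0.09,-1],[0,0,0,0,0,-0.18,-1],[0,0,0,0,0,-0.27,-1],[0,0,0,0,0,-0.36,-1],[0,0,0,0,0,-0.45,-1],[0,0,0,0,0,-0.52,-1],[0,0,0,0,0,-0.52,-1],[0,0,0,0,0,-0.52,-1]]
  ]
}}

```text
time: 16.05
position: [0.4869, -0.4103, 0.2576]
tool_rot: [-2.423, -1.998, 0.0]
ft_force: [-0.1, 0.1, -0.9]
grip_width: 0.697
grip_force: 14.0
```

```bash
python3 - <<'E'
from h import *
s=ctrl.get_state();R=Ro.from_rotvec(s["tool_rot"]).as_matrix()
print(s["time"],s["position"],R.round(3),s["grip_width"],np.round(s["joint_positions"],2))
print(R.T@(np.array([.439,-.190,.129])-s["position"]))
E
```

```text
16.05 [ 0.48691042 -0.4102584   0.257564  ] [[ 0.19   0.982 -0.001]
 [ 0.982 -0.19   0.001]
 [ 0.    -0.001 -1.   ]] 0.6965162599654873 [ 0.98  0.34 -0.4   1.52  0.14  1.31  0.37]
[ 0.20704873 -0.08887657  0.12872316]
```

Move x by 0.207, y by −0.089 in three calls, then partly down.

>>> {"api": "play_rows", "payload": {
  "increments": [
    [[0.25,-0.1,0,0,0,0,-1],[0.5,-0.2,0,0,0,0,-1],[0.7,-0.3,0,0,0,0,-1]]
  ]
}}

```text
time: 16.35
position: [0.4707, -0.3343, 0.2579]
tool_rot: [-2.422, -2.0, -0.001]
ft_force: [0.4, 0.3, -1.2]
grip_width: 0.694
grip_force: 14.0
```

>>> {"api": "play_rows", "payload": {
  "increments": [
    [[0.35,-0.15,0,0,0,0,-1],[0.7,-0.3,0,0,0,0,-1],[0.7,-0.3,0,0,0,0,-1]]
  ]
}}

```text
time: 16.65
position: [0.4544, -0.2559, 0.2584]
tool_rot: [-2.415, -2.007, -0.001]
ft_force: [0.6, -0.5, -0.1]
grip_width: 0.698
grip_force: 14.0
```

>>> {"api": "play_rows", "payload": {
  "increments": [
    [[0.3,-0.13,0,0,0,0,-1],[0.5,-0.2,0,0,0,0,-1],[0.67,-0.29,0,0,0,0,-1],[0.67,-0.29,0,0,0,0,-1],[0.67,-0.29,0,0,0,0,-1]]
  ]
}}

```text
time: 17.15
position: [0.4385, -0.1907, 0.2585]
tool_rot: [2.419, 2.002, -0.001]
ft_force: [0.0, -0.5, -1.1]
grip_width: 0.695
grip_force: 14.0
```

>>> {"api": "play_rows", "payload": {
  "increments": [
    [[0,0,0.2,0,0,0,-1],[0,0,0.4,0,0,0,-1],[0,0,0.6,0,0,0,-1],[0,0,0.75,0,0,0,-1],[0,0,0.75,0,0,0,-1],[0,0,0.75,0,0,0,-1]]
  ]
}}

```text
time: 17.75
position: [0.4385, -0.1912, 0.1834]
tool_rot: [-2.421, -2.002, -0.0]
ft_force: [0.2, -0.1, -0.1]
grip_width: 0.691
grip_force: 14.0
```

```bash
python3 - <<'E'
from h import *
import cv2
s=ctrl.get_state();a=ctrl.get_image("side");b=ctrl.get_image("scene")
o=cv2.resize(np.hstack([a[180:360,170:370],b[200:380,220:420]]),(800,360),interpolation=cv2.INTER_CUBIC)
cv2.imwrite("pics/l5.png",o[:,:,::-1])
R=Ro.from_rotvec(s["tool_rot"]).as_matrix()
print(s["position"],R[2],s["grip_width"]);print(R.T@(np.array([.439,-.190,.129])-s["position"]))
E
```

```text
[ 0.43848286 -0.19121486  0.18338599] [ 2.79497831e-04 -4.01144912e-05 -9.99999960e-01] 0.6911142632064948
[0.00127518 0.00028188 0.05438634]
```

View pics/l5.png

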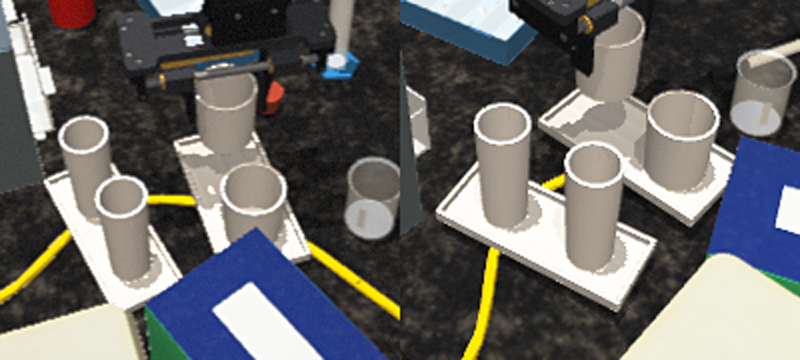

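The wide cup hangs over the free end of its tray, side crop (225,115). The narrow cups stand well in theirs, and the gripper clears them. Lowering.

>>> {"api": "play_rows", "payload": {
  "increments": [
    [[0,0,0.2,0,0,0,-1],[0,0,0.35,0,0,0,-1],[0,0,0.45,0,0,0,-1],[0,0,0.5,0,0,0,-1],[0,0,0.52,0,0,0,-1],[0,0,0.53,0,0,0,-1],[0,0,0.54,0,0,0,-1],[0,0,0.54,0,0,0,-1]]
  ]
}}

```text
time: 18.65
position: [0.4385, -0.1905, 0.1296]
tool_rot: [2.419, 2.003, 0.0]
ft_force: [1.2, 0.6, -0.6]
grip_width: 0.7
grip_force: 14.0
```

>>> {"api": "play_rows", "payload": {
  "increments": [
    [[0,0,0.005,0,0,0,-1],[0,0,0.01,0,0,0,-1],[0,0,0.015,0,0,0,-1],[0,0,0.015,0,0,0,-1]]
  ]
}}

```text
time: 19.05
position: [0.4385, -0.1906, 0.1286]
tool_rot: [2.419, 2.003, -0.001]
ft_force: [-2.7, 0.2, 5.9]
grip_width: 0.696
grip_force: 13.9
```

>>> {"api": "play_rows", "payload": {
  "increments": [
    [[0,0,0,0,0,0,0.45],[0,0,0,0,0,0,0.6],[0,0,0,0,0,0,0.8],[0,0,0,0,0,0,0.8],[0,0,0,0,0,0,0.8],[0,0,0,0,0,0,0.8]]
  ]
}}

```text
time: 19.65
position: [0.4383, -0.1904, 0.1277]
tool_rot: [-2.42, -2.004, 0.0]
ft_force: [0.2, -0.2, -0.7]
grip_width: 0.894
grip_force: 0.0
```

>>> {"api": "play_rows", "payload": {
  "increments": [
    [[0,0,-0.1,0,0,0,0.8],[0,0,-0.3,0,0,0,0.8],[0,0,-0.6,0,0,0,0.8],[0,0,-0.9,0,0,0,0.8],[0,0,-0.9,0,0,0,0.8]]
  ]
}}

```text
time: 20.15
position: [0.4408, -0.1912, 0.2226]
tool_rot: [2.413, 1.999, 0.004]
ft_force: [0.3, -1.1, 0.1]
grip_width: 0.899
grip_force: 0.0
```

>>> {"api": "play_rows", "payload": {
  "increments": [
    [[0,0,-0.3,0,0,0,0.8],[0,0,-0.6,0,0,0,0.8],[0,0,-0.8,0,0,0,0.8],[0,0,-0.8,0,0,0,0.8],[0,0,-0.8,0,0,0,0.8]]
  ]
}}

```text
time: 20.65
position: [0.4381, -0.1903, 0.2974]
tool_rot: [2.42, 2.004, -0.0]
ft_force: [-0.2, -0.4, -0.9]
grip_width: 0.895
grip_force: 0.0
```

```bash
python3 - <<'E'
from h import *
import cv2
a=ctrl.get_image("side");b=ctrl.get_image("scene")
o=cv2.resize(np.hstack([a[180:360,170:370],b[200:380,220:420]]),(800,360),interpolation=cv2.INTER_CUBIC)
cv2.imwrite("pics/l6.png",o[:,:,::-1])
E
```

```text
(no output)
```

View pics/l6.png

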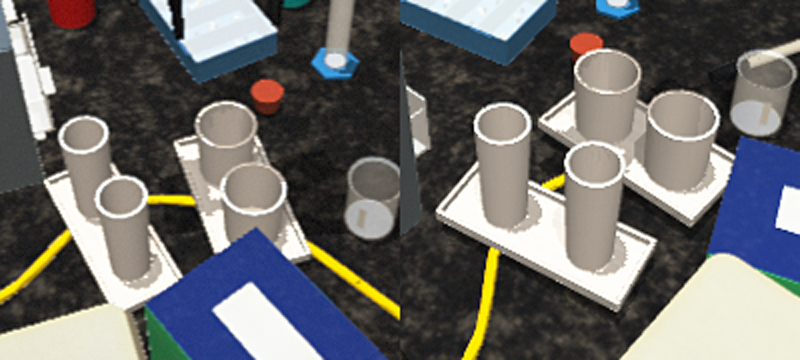

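Both cups stand upright in their trays, in line with their neighbours: narrow at scene crop (502,165), wide at (607,97). The beaker has not moved. Handing in.

```bash
python3 -c "
from bench import ctrl
print(ctrl.close_job())"
```

```text
the job is handed in; nothing more can be done
None
```

I handed in the job at about 21 s: the last pictures show the narrow and wide cups standing upright in their own trays, and the neighbours and beaker look undisturbed; hand-in returned no verdict.

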